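Hold the smallest pacifier in the tongs over the ring dish

ROBOT

A 6-joint arm with a two-finger parallel gripper is mounted at the origin on the work surface. World frame = base frame: x ahead of the robot, y to its left, z up, the work surface at z = 0. Lengths are in m, angles in rad, forces in N, time in s.
With the tool pointing down it reaches from about 0.15 to 0.775 m from the base axis. Payload 6.1 kg.
Tool frame: the origin (TCP) lies between the finger pads, 19 mm behind the fingertips; this is the grasp point; z points along the fingers, x is the direction in which the jaws open and shut, and the axes are right-handed (so a half turn about z gives the same grasp; the last joint's range is limited). The gripper opens to 85 mm and grips with 20 to 120 N. Pads are 22 mm wide; open, the fingers measure 114 mm over their backs; the gripper's body (76 mm by 85 mm) begins 54 mm behind the grasp point. The pads swing forward as they close: fully open they stand 13 mm farther back than shut.
Start: joints at [-1.317, 0.126, -0.04, 1.405, 0, 1.571], TCP at [0.132, -0.508, 0.25] pointing down, gripper open.
Joint ranges: [-2.72, 2.72], [-0.95, 1.95], [-1.27, 1.35], [-1.78, 2.02], [-1.46, 1.47], [-3.14, 3.14]. Speed limits (rad/s): [2.39, 2.39, 3.01, 3.14, 3.14, 3.14].

INTERFACE

Orientations are given as [roll, pitch, yaw] about the fixed x, y, z axes, in that order (R = Rz(yaw) Ry(pitch) Rx(roll)).
In Python, from cell import robot, optics, nets gives the robot as it stands.
- The arm moves only by the tool drive_tool, never from a script. Its argument "rows" is a list of rows, each a list of 7 numbers: the turn, a rotation vector about the tool's x, y, z in rad, then the shift along the tool's x, y, z in mm, then the finger opening in mm, from 0 to 85.4. A call has 1 to 12 rows; each row shifts and turns the pose as measured when the row begins, along the tool's axes as they then stand; what a row does not reach is not made up. A row lasts 1/12 s, in which the tool goes at most 41.7 mm and 7.16 degrees, less where a joint would pass 70% of its speed; a pose out of reach is approached as far as the arm can. A call with a gripper value outside its range is refused whole. The fingers move at their own pace and stop on an object; "force" is the grip in N (left out, the last holds). Time passes only in rows, so rows that do not move let the fingers close. It gives the time, the measured TCP pose, the force and the opening at its end, in the units of the state.
- robot.read_state(): the state, without advancing time (a new reading comes with each control period).
- optics.grab_frame(name): name is "side" or "top" or "wrist"; returns a dict with "color" (420x560x3 uint8, red, green, blue), "fx", "fy", "cx", "cy" (pixels), "eye" and "attitude" of the camera in the world. Camera axes: x right, y up, looking along -z (the intrinsics and any distortion apply to the point x, -y, -z); pixel columns grow to the right and rows downward; lengths in m; the calibration is good to about 2 mm. A picture is of the moment at which its call begins. There is no depth.
- robot.close_job(): hands the job in, once; it reports no verdict.
Trained networks look in a picture, given as the dict that the camera call returned (one of the last four; its "shot" number tells which), for a name from the list of things; names that differ only in an ending like _2 or _b are one class to them, and where a whole thing is asked for, a point or a joint stands for the part that bears it (a point fixed in the world has none). Each returns a list of dicts, best first, with "conf" (0 to 1); they miss things now and then, are a little off and sometimes report something else, mostly with a low value. They report only what shows in the picture. A call takes as long as a camera call.
- nets.recognise(picture, query): "extent" ([left, top, width, height] in pixels, round what is visible of it).
- nets.mark_of(picture, query): "xy" ([column, row] in pixels: a listed point, or the origin of a listed thing).
The state is a dict: "time_s": time; "q": joint angles; "qvel": joint speeds; "tau": joint torques, N m; "tcp_pos": TCP position; "eef_rot": TCP orientation; "force": force on the tool from outside, world axes, zero at the start; "moment": the same for the moment, N m; "grip_width": opening from 0.0 (shut) to 1.0 (fully open).
Only numpy, scipy, OpenCV 4.12 (cv2) and the standard library are available. Lean on these libraries where they do the work, as an engineer would, in place of code of your own. Each camera call takes 0.05 s, during which the arm holds its last target. There are 200 camera calls.

TASK

Three freshly rinsed pacifiers stand in a row on the bamboo tray. Take the white tongs out of their stand, close their jaws on the teat of the smallest pacifier, keeping the gripper itself off it, and lift it to hang over the middle of the pink dish, at least 5 cm clear above the dish's rim, ready to be handed over. Finish while still holding it there, still, in the tongs; put nothing down, and leave the dish and everything else on the tray where it is.

Things in the scene. Friction and masses are not known exactly. Their poses are not given: they have to be found in the camera images.
- tongs: white plastic spring tongs, 70 g, standing jaws down in the stand. Origin: middle of the hinge end; the head reaches 4 mm above it. z points up along the tongs, y is the direction in which the jaws close. Flat arms, 20 mm wide (x), 5 mm thick, hang from hinges 8 mm either side of the origin, moving symmetrically; 76 mm over all across y at rest; jaws 25 mm tall
- tongs_grip (a point): between the arms, 40 mm below the tongs' origin: where to put the TCP, from above, fingers outside both arms, closing across the tongs' y. The arms measure 56 mm over their outer faces here at rest (open), 45 mm with the jaws on the small pacifier. Springs reopen them: about 3 N on each arm starts to close them, about 6 N closes them fully; a grip of 20 to 30 N holds the pacifier
- tongs_tip (a point): middle between the lower ends of the jaws, 121 mm below the tongs' origin (81 mm below tongs_grip), within 2 mm open or shut. The jaws stand 54 mm apart at rest, about 36 to 40 mm when the arms are squeezed to 51 to 52 mm at tongs_grip, and under 16 mm when fully squeezed
- stand: wooden tongs stand, fixed on the tray: an open-topped slot box, outside 33 mm (x) by 90 mm (y) by 50 mm high, inside 25 x 82 mm, floor 6 mm thick. Origin: centre of its underside, z up. The tongs stand in it on their jaw ends, their y along the stand's y; draw them straight up by at least 60 mm
- pac_small: the smallest pacifier, orange silicone, 36 mm high, standing teat up on its back button; round shield 36 mm in diameter at 6 to 11 mm height; thin neck; teat bulb 18 mm thick, full width from 20 to 31 mm height, round about z. 14 to 25 g. Origin: centre of its underside, z up along the teat. It may be at any of the three places of the row (pitch about 80 mm)
- pac_big1: large orange silicone pacifier, 45 mm high, standing teat up on its back button; oval shield 62 x 39 mm at 7 to 13 mm height; teat 20 mm thick, top at 45 mm. Must stay put. Origin: centre of its underside, z up, x along the shield's length
- pac_big2: large orange silicone pacifier, 45 mm high, standing teat up on its back button; oval shield 62 x 39 mm at 7 to 13 mm height; teat 20 mm thick, top at 45 mm. Must stay put. Origin: centre of its underside, z up, x along the shield's length (the other one)
- dish: pink ceramic ring dish, round, 110 mm in diameter at the rim, 25 mm high, loose on the tray. Origin: centre of its underside, z up. It and the tongs stand lie beyond the two ends of the row, either way round
- tray: bamboo tray, fixed, 380 mm (x) by 770 mm (y), floor 8 mm thick, rim 28 mm high. Origin: centre of its underside
- sterilizer: white steam sterilizer with clear dome, fixed at the tray's back right corner, 132 mm in diameter, 182 mm high; only in the way. Origin: centre of its underside
- canister: sealed clear acrylic canister, 94 mm in diameter, 125 mm high, back left corner of the tray; leave alone. Origin: centre of its underside
- teether: teether ring lying flat, 66 mm in diameter, 12 mm high; leave alone. Origin: centre of its underside
- jar: small cream jar, 54 mm in diameter, 40 mm high; leave alone. Origin: centre of its underside

How it is judged:
By the outcome, as a careful person would: the job done as asked, in the order asked, and still so for the second after the job is handed in, while the arm keeps its last pose, push and grip.
It also fails if it takes over 45 s, if anything falls off the work surface, if the arm or the gripper's body presses on something with over 40 N, if the wrist force passes 120 N, or if a joint passes its speed limit or range.

## Working session

There is one attempt and no reset: what is moved stays moved. The work goes in short steps, Python scripts to look and compute and a tool call to move; the robot and the scene stay as the last step left them, time stands still between calls to the robot, and variables do not carry over. Pictures are saved under pics/ and viewed, about 8 in all and at most 12, crops included, and the job is handed in when it is done.

Besides the shell and the picture viewer there is one more tool, called after "Call:" by a JSON object that holds its "fn" and its "kwargs". drive_tool: Moves the arm, as the interface text tells. Its arguments: {"type":"object","properties":{"rows":{"type":"array"},"force":{"type":"number"}},"required":["rows"]}

```bash
ls; mkdir -p pics; cat > h.py <<'E'
import numpy as np, cv2
from cell import robot, optics, nets
from scipy.spatial.transform import Rotation as R
def att(p):
    a=np.array(p["attitude"],float)
    if a.shape==(3,3): return a
    return R.from_euler('xyz',a).as_matrix() if a.size==3 else R.from_quat(a).as_matrix()
def ray(p,uv):
    d=np.array([(uv[0]-p["cx"])/p["fx"],-(uv[1]-p["cy"])/p["fy"],-1.])
    return np.array(p["eye"]),att(p)@d
def onz(p,uv,z):
    e,d=ray(p,uv); return e+d*(z-e[2])/d[2]
def proj(p,X):
    c=att(p).T@(np.array(X)-p["eye"]); return np.array([p["cx"]+p["fx"]*c[0]/-c[2],p["cy"]+p["fy"]*c[1]/c[2]])
def tri(pairs):
    A=np.zeros((3,3));b=np.zeros(3)
    for p,uv in pairs:
        e,d=ray(p,uv);d=d/np.linalg.norm(d);M=np.eye(3)-np.outer(d,d);A+=M;b+=M@e
    return np.linalg.solve(A,b)
def save(p,n): cv2.imwrite(f"pics/{n}.png",cv2.cvtColor(p["color"],cv2.COLOR_RGB2BGR))
E
python3 - <<'E'
from h import *
np.set_printoptions(precision=4,suppress=True)
s=robot.read_state();print({k:s[k] for k in("tcp_pos","eef_rot","grip_width","time_s","force")})
P={n:optics.grab_frame(n) for n in("top","side")}
for n,p in P.items():
    save(p,n+"0");print(n,{k:v for k,v in p.items() if k!="color"})
Z=dict(tongs=.13,tongs_grip=.09,stand=.008,pac_small=.008,pac_big1=.008,dish=.008,tray=0,sterilizer=.008,canister=.008,teether=.008,jar=.008)
for q,z in Z.items():
    for n,p in P.items():
        for m in nets.mark_of(p,q)[:3]: print(q,n,np.round(m["xy"],1),round(m["conf"],2),onz(p,m["xy"],z))
E
```

```text
pics
{'tcp_pos': array([ 0.1317, -0.5078,  0.2492]), 'eef_rot': array([ 3.1416,  0.0017, -1.317 ]), 'grip_width': 0.999509233292194, 'time_s': 0.0, 'force': array([ 0.7643,  0.2739, -0.2763])}
top {'fx': 495.94380657182893, 'fy': 495.94380657182893, 'cx': 272.45675042045525, 'cy': 214.64777851929298, 'eye': array([0.4227, 0.0184, 1.2649]), 'attitude': array([ 0.1924,  0.0154, -1.5947]), 'shot': 1}
side {'fx': 429.7665170189164, 'fy': 429.7665170189164, 'cx': 283.64732857613865, 'cy': 212.22809915203933, 'eye': array([0.4119, 0.5049, 0.7787]), 'attitude': array([ 0.6673, -0.0041, -2.7151]), 'shot': 2}
tongs top [198.1 261.2] 0.69 [0.54   0.2038 0.13  ]
tongs side [282.8 296.4] 0.85 [0.5483 0.2016 0.13  ]
tongs_grip top [200.5 263.8] 0.66 [0.5378 0.2046 0.09  ]
tongs_grip side [282.9 306.5] 0.61 [0.5486 0.2004 0.09  ]
tongs_grip side [323.3 251.7] 0.48 [0.5256 0.0655 0.09  ]
stand top [207.6 264.9] 0.56 [0.5426 0.1995 0.008 ]
stand side [284.5 327.8] 0.63 [0.544  0.2025 0.008 ]
pac_small top [312.9 265.9] 0.43 [ 0.5333 -0.0672  0.008 ]
pac_small side [338.8 222.5] 0.6 [ 0.5356 -0.0739 
[... 568 characters left out ...]
281.  243.7] 0.78 [0.593  0.0118 0.    ]
tray side [302.8 243.2] 0.73 [0.5891 0.0061 0.    ]
sterilizer top [405.9 209.5] 0.57 [ 0.6723 -0.3122  0.008 ]
sterilizer side [319.3 140.2] 0.57 [ 0.6747 -0.3079  0.008 ]
canister top [166.4 189.3] 0.88 [0.743  0.3077 0.008 ]
canister top [254.5 201.9] 0.62 [0.703  0.0777 0.008 ]
canister top [400.  209.9] 0.23 [ 0.6716 -0.297   0.008 ]
canister side [165.1 336.8] 0.9 [0.7384 0.3106 0.008 ]
teether top [257.6 203.7] 0.78 [0.698  0.0697 0.008 ]
teether side [242.6 245.8] 0.7 [0.7024 0.0713 0.008 ]
jar top [327.  215.5] 0.83 [ 0.662  -0.1086  0.008 ]
jar top [198.6 263.6] 0.3 [0.5464 0.2224 0.008 ]
jar side [291.5 190.2] 0.74 [ 0.6708 -0.1177  0.008 ]
```

```bash
python3 -c "
import cv2
a=cv2.imread('pics/top0.png')[180:340,150:430];b=cv2.imread('pics/side0.png')[150:370,200:400]
cv2.imwrite('pics/a.png',cv2.resize(a,(784,448),interpolation=2));cv2.imwrite('pics/b.png',cv2.resize(b,(540,594),interpolation=2))"
```

```text
(no output)
```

View pics/a.png

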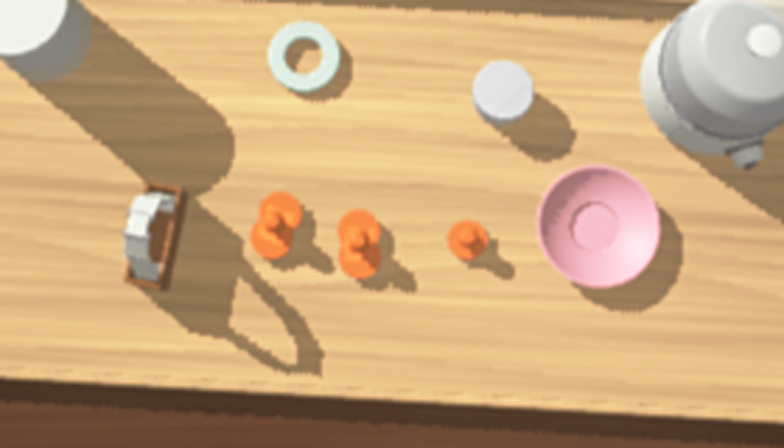

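View pics/b.png

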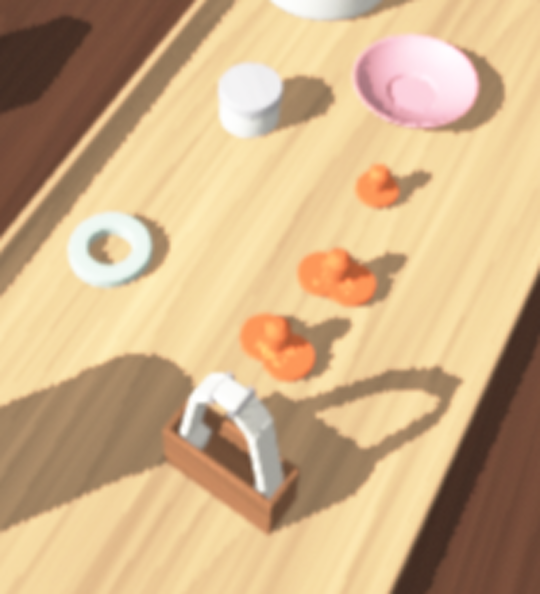

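The top view shows the small pacifier at about (317,265) on the right, next to the dish at (362,265), and the tongs and stand at about (204,263). The two big pacifiers are at (248,261) and (278,267). The side view agrees.

```bash
cat >> h.py <<'E'
def plan(pos,yaw,n):
    """rows (tool frame) in n equal steps from the present pose to pos with tool down at yaw"""
    s=robot.read_state(); T=R.from_euler('xyz',s["eef_rot"]); p=np.array(s["tcp_pos"])
    G=R.from_euler('xyz',[np.pi,0,yaw]); rv=(T.inv()*G).as_rotvec(); d=(np.array(pos)-p)*1000/n
    for i in range(n):
        Ti=T*R.from_rotvec(rv*i/n); print(np.round(rv/n,4).tolist()+np.round(Ti.inv().apply(d),1).tolist())
E
python3 - <<'E'
from h import *
np.set_printoptions(precision=4,suppress=True)
p=optics.grab_frame("top")
C=np.array([onz(p,[150+u/2.8,180+v/2.8],.058)[:2] for u,v in[(150,185),(184,188),(127,285),(160,290)]])
print(C,C.mean(0),np.linalg.norm(C[0]-C[2]))
d=C[:2].mean(0)-C[2:].mean(0);y=np.arctan2(d[1],d[0]);print("yaw",y)
plan([.54,.20,.25],y,24)
E
```

```text
[[0.5842 0.2022]
 [0.5808 0.1724]
 [0.4977 0.2219]
 [0.4927 0.1933]] [0.5389 0.1975] 0.0887696859063079
yaw -0.22853000811735572
[-0.0, -0.0, -0.0454, -24.3, -23.9, 0.0]
[-0.0, -0.0, -0.0454, -23.2, -24.9, 0.0]
[-0.0, -0.0, -0.0454, -22.0, -26.0, 0.0]
[-0.0, -0.0, -0.0454, -20.8, -26.9, 0.0]
[-0.0, -0.0, -0.0454, -19.6, -27.9, 0.0]
[-0.0, -0.0, -0.0454, -18.3, -28.7, 0.0]
[-0.0, -0.0, -0.0454, -17.0, -29.5, 0.0]
[-0.0, -0.0, -0.0454, -15.6, -30.3, 0.0]
[-0.0, -0.0, -0.0454, -14.2, -30.9, 0.0]
[-0.0, -0.0, -0.0454, -12.8, -31.6, 0.0]
[-0.0, -0.0, -0.0454, -11.4, -32.1, 0.0]
[-0.0, -0.0, -0.0454, -9.9, -32.6, 0.0]
[-0.0, -0.0, -0.0454, -8.4, -33.0, 0.0]
[-0.0, -0.0, -0.0454, -6.9, -33.3, 0.0]
[-0.0, -0.0, -0.0454, -5.4, -33.6, 0.0]
[-0.0, -0.0, -0.0454, -3.9, -33.8, 0.0]
[-0.0, -0.0, -0.0454, -2.3, -34.0, 0.0]
[-0.0, -0.0, -0.0454, -0.8, -34.0, 0.0]
[-0.0, -0.0, -0.0454, 0.8, -34.0, 0.0]
[-0.0, -0.0, -0.0454, 2.3, -34.0, 0.0]
[-0.0, -0.0, -0.0454, 3.8, -33.8, 0.0]
[-0.0, -0.0, -0.0454, 5.4, -33.6, 0.0]
[-0.0, -0.0, -0.0454, 6.9, -33.4, 0.0]
[-0.0, -0.0, -0.0454, 8.4, -33.0, -0.0]
```

Call:
{"fn": "drive_tool", "kwargs": {"rows": [[0,0,-0.045,-24,-24,0,85],[0,0,-0.045,-23,-25,0,85],[0,0,-0.045,-22,-26,0,85],[0,0,-0.045,-21,-27,0,85],[0,0,-0.045,-20,-28,0,85],[0,0,-0.045,-18,-29,0,85],[0,0,-0.045,-17,-30,0,85],[0,0,-0.045,-16,-30,0,85],[0,0,-0.045,-14,-31,0,85],[0,0,-0.045,-13,-32,0,85],[0,0,-0.045,-11,-32,0,85],[0,0,-0.045,-10,-33,0,85]], "force": 25}}

```text
time_s: 2.25
tcp_pos: [0.3397, -0.1426, 0.2489]
eef_rot: [-3.141, -0.004, -0.766]
force: [1.2, -1.4, -0.5]
grip_width: 0.994
```

```bash
python3 - <<'E'
from h import *
plan([.54,.20,.25],-.22,12)
E
```

```text
[0.0001, -0.0004, -0.0455, -7.8, -32.2, -0.1]
[0.0001, -0.0004, -0.0455, -6.3, -32.5, -0.1]
[0.0001, -0.0004, -0.0455, -4.8, -32.7, -0.1]
[0.0001, -0.0004, -0.0455, -3.3, -32.9, -0.1]
[0.0001, -0.0004, -0.0455, -1.8, -33.0, -0.1]
[0.0001, -0.0004, -0.0455, -0.3, -33.1, -0.1]
[0.0001, -0.0004, -0.0455, 1.2, -33.1, -0.1]
[0.0001, -0.0004, -0.0455, 2.7, -33.0, -0.1]
[0.0001, -0.0004, -0.0455, 4.2, -32.8, -0.1]
[0.0001, -0.0004, -0.0455, 5.7, -32.6, -0.1]
[0.0001, -0.0004, -0.0455, 7.2, -32.3, -0.1]
[0.0001, -0.0004, -0.0455, 8.6, -31.9, -0.1]
```

Call:
{"fn": "drive_tool", "kwargs": {"rows": [[0,0,-0.045,-8,-32,0,85],[0,0,-0.045,-6,-33,0,85],[0,0,-0.045,-5,-33,0,85],[0,0,-0.045,-3,-33,0,85],[0,0,-0.045,-2,-33,0,85],[0,0,-0.045,0,-33,0,85],[0,0,-0.045,1,-33,0,85],[0,0,-0.045,3,-33,0,85],[0,0,-0.045,4,-33,0,85],[0,0,-0.045,6,-33,0,85],[0,0,-0.045,7,-32,0,85],[0,0,-0.045,9,-32,0,85]]}}

```text
time_s: 3.25
tcp_pos: [0.5431, 0.2248, 0.2515]
eef_rot: [3.14, -0.012, -0.193]
force: [0.3, 0.3, 0.2]
grip_width: 0.993
```

```bash
python3 - <<'E'
from h import *
np.set_printoptions(precision=4,suppress=True)
p=optics.grab_frame("wrist");save(p,"w1");s=robot.read_state();print(s["tcp_pos"],s["eef_rot"],p["eye"],p["attitude"])
for q,z in(("tongs",.135),("tongs_grip",.095),("stand",.008)):
    for m in nets.mark_of(p,q)[:2]:print(q,np.round(m["xy"],1),m["conf"],onz(p,m["xy"],z))
E
```

```text
[0.5456 0.2295 0.2497] [-3.1405 -0.0116 -0.1879] [0.5547 0.2892 0.3753] [-0.265  -0.0121 -0.1914]
tongs [281.1 238. ] 0.57 [0.5425 0.2022 0.135 ]
stand [280.4 197. ] 0.9 [0.5436 0.1995 0.008 ]
```

View pics/w1.png

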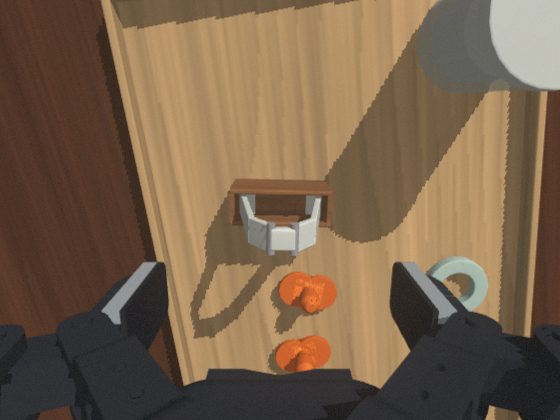

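The wrist view shows the tongs' head at about (284,238) and the stand rim from (232,181) to (332,182), nearly parallel to the image rows. So the present yaw is about right.

```bash
python3 - <<'E'
from h import *
np.set_printoptions(precision=4,suppress=True)
p=optics.grab_frame("wrist")
g=p["color"].astype(int);m=((g.min(2)>165)&(g.max(2)-g.min(2)<25)).astype('uint8');m[:, :225]=0;m[:,340:]=0;m[:180]=0;m[260:]=0
ys,xs=np.nonzero(m);print(xs.min(),xs.max(),ys.min(),ys.max())
C=[onz(p,u,.058) for u in((234,181),(331,182),(235,226),(331,227))];print(np.array(C))
for a,b in((0,1),(2,3)):
    d=C[b]-C[a];print("yaw",np.arctan2(d[1],d[0]),np.linalg.norm(d))
for u in((284,238),(268,250),(299,250)):print(onz(p,u,.139))
plan([.5425,.20,.165],-.19,6)
E
```

```text
243 320 196 249
[[0.5078 0.2323 0.058 ]
 [0.5896 0.2152 0.058 ]
 [0.4996 0.1924 0.058 ]
 [0.5832 0.1748 0.058 ]]
yaw -0.20577317542386037 0.08354354306134001
yaw -0.2075985913462767 0.08543920826254849
[0.5438 0.2023 0.139 ]
[0.5317 0.196  0.139 ]
[0.5521 0.1919 0.139 ]
[0.0004, -0.0019, -0.001, 0.6, 3.7, 14.4]
[0.0004, -0.0019, -0.001, 0.6, 3.7, 14.4]
[0.0004, -0.0019, -0.001, 0.7, 3.7, 14.4]
[0.0004, -0.0019, -0.001, 0.7, 3.7, 14.4]
[0.0004, -0.0019, -0.001, 0.7, 3.7, 14.4]
[0.0004, -0.0019, -0.001, 0.7, 3.7, 14.4]
```

Call:
{"fn": "drive_tool", "kwargs": {"rows": [[0,-0.006,0.01,2,9,10,85],[0,-0.005,0.008,2,9,10,85],[0,0,0,1,5,20,85],[0,0,0,0,3,20,85],[0,0,0,0,0,20,85],[0,0,0,0,0,0,85]]}}

```text
time_s: 4.0
tcp_pos: [0.54, 0.1874, 0.1717]
eef_rot: [-3.141, -0.005, -0.225]
force: [-1.1, -1.2, 0.1]
grip_width: 0.996
```

```bash
python3 - <<'E'
from h import *
np.set_printoptions(precision=4,suppress=True)
p=optics.grab_frame("wrist");save(p,"w2");s=robot.read_state();print(s["tcp_pos"],s["eef_rot"])
for q,z in(("tongs",.135),("tongs_grip",.095),("stand",.008)):
    for m in nets.mark_of(p,q)[:2]:print(q,np.round(m["xy"],1),m["conf"],onz(p,m["xy"],z))
print(proj(p,[.5435,.2015,.139]))
plan([.5435,.2015,.095],-.207,5)
E
```

```text
[0.5405 0.1875 0.1738] [-3.1404 -0.0065 -0.2248]
tongs [277.6 220.4] 0.57 [0.5437 0.2022 0.135 ]
stand [274.7 177.7] 0.59 [0.5407 0.1982 0.008 ]
[277.5992 224.7714]
[-0.0009, -0.0022, -0.0032, -0.5, -2.3, 16.4]
[-0.0009, -0.0022, -0.0032, -0.5, -2.3, 16.4]
[-0.0009, -0.0022, -0.0032, -0.5, -2.4, 16.4]
[-0.0009, -0.0022, -0.0032, -0.4, -2.4, 16.4]
[-0.0009, -0.0022, -0.0032, -0.4, -2.4, 16.4]
```

View pics/w2.png

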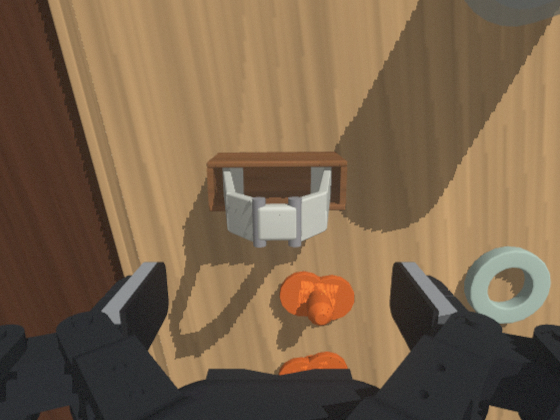

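The head is at (278,221), which matches the estimate of (0.5435, 0.202). I'll align over it, then descend.

Call:
{"fn": "drive_tool", "kwargs": {"rows": [[0,-0.005,-0.009,-1,-6,0,85],[0,0,-0.006,-1,-5,0,85],[0,0,0,0,0,0,85],[0,0,0,0,0,15,85],[0,0,0,0,0,15,85],[0,0,0,0,0,0,85]]}}

```text
time_s: 4.7
tcp_pos: [0.547, 0.2045, 0.1533]
eef_rot: [-3.131, -0.016, -0.205]
force: [-0.8, -0.3, -0.9]
grip_width: 0.994
```

```bash
python3 - <<'E'
from h import *
s=robot.read_state();print(s["time_s"],s["tcp_pos"],s["eef_rot"],s["force"])
plan([.5435,.202,.095],-.207,4)
E
```

```text
4.7 [0.54697991 0.20450908 0.15333901] [-3.13057979 -0.01571494 -0.20474534] [-0.77372153 -0.25190115 -0.94612708]
[-0.0028, -0.0039, 0.0006, -1.0, 1.0, 14.6]
[-0.0028, -0.0039, 0.0006, -0.9, 0.9, 14.6]
[-0.0028, -0.0039, 0.0006, -0.8, 0.9, 14.6]
[-0.0028, -0.0039, 0.0006, -0.8, 0.8, 14.6]
```

Call:
{"fn": "drive_tool", "kwargs": {"rows": [[-0.006,-0.008,0,-2,2,15,85],[-0.004,-0.006,0,-1,1,15,85],[0,0,0,0,0,12,85],[0,0,0,0,0,0,85],[0,0,0,0,0,0,85]]}}

```text
time_s: 5.12
tcp_pos: [0.5438, 0.2033, 0.1087]
eef_rot: [-3.141, -0.001, -0.203]
force: [0.4, 0.1, 0.2]
grip_width: 0.992
```

```bash
python3 - <<'E'
from h import *
for i in range(3):
    p=optics.grab_frame("side");s=robot.read_state();print(s["time_s"],s["tcp_pos"],s["eef_rot"],s["force"],s["qvel"].round(3))
plan([.5435,.202,.095],-.207,2)
E
```

```text
5.1667 [0.54363177 0.20315678 0.10856364] [ 3.14143144e+00 -2.04402605e-04 -2.03011623e-01] [-0.86719216  0.32431569 -0.44158208] [-0.001 -0.008  0.013  0.007 -0.001  0.001]
5.2167 [0.54395884 0.20325272 0.10919637] [-3.14117758e+00 -1.10237816e-03 -2.03039356e-01] [0.09806115 0.53157748 0.01179812] [-0.    -0.012  0.016  0.     0.     0.   ]
5.2667 [0.54428513 0.20340002 0.10970285] [-3.14061284e+00 -1.95567830e-03 -2.02996380e-01] [-0.9687793   0.7525202   0.10858255] [-0.    -0.008  0.011 -0.002 -0.002  0.001]
[-0.0005, -0.001, 0.002, -0.3, 0.8, 7.4]
[-0.0005, -0.001, 0.002, -0.2, 0.8, 7.4]
```

Call:
{"fn": "drive_tool", "kwargs": {"rows": [[0,-0.001,0.004,0,2,8,85],[0,0,0,0,0,6,85],[0,0,0,0,0,0,85],[0,0,0,0,0,0,85]]}}

```text
time_s: 5.6
tcp_pos: [0.5451, 0.2015, 0.0963]
eef_rot: [-3.139, -0.004, -0.208]
force: [0.7, 0.6, 0.9]
grip_width: 1.0
```

```bash
python3 - <<'E'
from h import *
p=optics.grab_frame("side");save(p,"s2");c=cv2.imread("pics/s2.png")[200:360,180:380];cv2.imwrite("pics/s2c.png",cv2.resize(c,(700,560),interpolation=2))
s=robot.read_state();print(s["tcp_pos"],s["eef_rot"],s["force"])
E
```

```text
[0.54502151 0.20148978 0.09624825] [-3.13891125 -0.00379678 -0.20764624] [ 0.19049572 -0.23439863  0.06191043]
```

View pics/s2c.png

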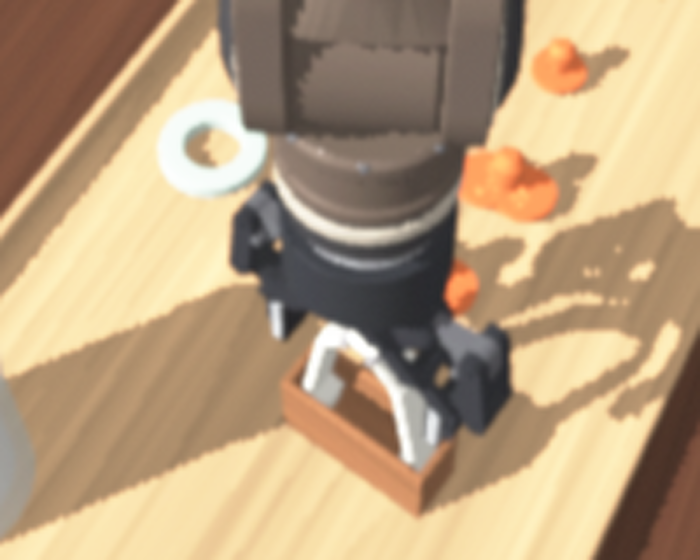

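The fingers are outside both arms: left pad near (280,320) and right near (430,400) in the crop. I'll close to 52 mm.

Call:
{"fn": "drive_tool", "kwargs": {"rows": [[0,0,0,0,0,0,60],[0,0,0,0,0,0,52],[0,0,0,0,0,0,52],[0,0,0,0,0,0,51.5],[0,0,0,0,0,0,51.5],[0,0,0,0,0,0,51.5]], "force": 25}}

```text
time_s: 6.15
tcp_pos: [0.5465, 0.202, 0.0988]
eef_rot: [-3.136, -0.008, -0.208]
force: [-0.5, 0.2, -0.7]
grip_width: 0.603
```

Call:
{"fn": "drive_tool", "kwargs": {"rows": [[-0.005,-0.008,0,0,0,-12,51.5],[0,0,0,0,0,-15,51.5],[0,0,0,0,0,-15,51.5],[0,0,0,0,0,-15,51.5],[0,0,0,0,0,-15,51.5],[0,0,0,0,0,-15,51.5],[0,0,0,0,0,-10,51.5],[0,0,0,0,0,0,51.5]]}}

```text
time_s: 6.82
tcp_pos: [0.544, 0.2012, 0.196]
eef_rot: [3.137, 0.008, -0.207]
force: [0.2, 0.1, -1.8]
grip_width: 0.606
```

```bash
python3 - <<'E'
from h import *
np.set_printoptions(precision=4,suppress=True)
p=optics.grab_frame("side");save(p,"s3");s=robot.read_state();print(s["tcp_pos"],s["eef_rot"],s["force"],s["grip_width"])
c=cv2.imread("pics/s3.png")[130:370,180:400];cv2.imwrite("pics/s3c.png",cv2.resize(c,(550,600),interpolation=2))
t=optics.grab_frame("top")
for q in("pac_small","dish"):
    for n,f in(("side",p),("top",t)):
        for m in nets.mark_of(f,q)[:2]:print(q,n,np.round(m["xy"],1),m["conf"],onz(f,m["xy"],.008))
        for m in nets.recognise(f,q)[:2]:print("  box",np.round(m["extent"],1),m["conf"])
# orange blob near the small pacifier
g=t["color"].astype(int);m=((g[...,0]-g[...,2]>130)&(g[...,0]>190)).astype('uint8')
n,l,st,ce=cv2.connectedComponentsWithStats(m)
for i in range(1,n):
    if st[i,4]>25:print("top blob",st[i],ce[i],onz(t,ce[i],.018))
plan([.534,-.07,.20],-.2,12)
E
```

```text
[0.5438 0.2012 0.195 ] [ 3.1363  0.0091 -0.2075] [ 0.3885  0.4406 -0.8154] 0.6013228822408555
pac_small side [337.2 222.4] 0.76 [ 0.539  -0.0727  0.008 ]
pac_small side [284.1 266.2] 0.18 [0.6003 0.0804 0.008 ]
  box [330.3 210.3  16.6  14.2] 0.54
pac_small top [313.8 264.2] 0.69 [ 0.5375 -0.0697  0.008 ]
pac_small top [249.9 261.2] 0.46 [0.5492 0.092  0.008 ]
  box [306.9 257.3  18.8  17.5] 0.63
dish side [352.  187.7] 0.6 [ 0.5424 -0.1853  0.008 ]
  box [331.  163.6  45.2  36.6] 0.96
dish top [362.7 262.5] 0.75 [ 0.5387 -0.1932  0.008 ]
dish top [278.6 264.5] 0.2 [0.539  0.0194 0.008 ]
  box [343.6 242.1  41.2  41.7] 0.89
top blob [239 248  19  25 291] [247.5704 259.6186] [0.5524 0.0972 0.018 ]
top blob [270 255  16  25 283] [277.0848 266.0989] [0.5342 0.0233 0.018 ]
top blob [310 259  14  14 139] [315.9209 264.8273] [ 0.5349 -0.0742  0.018 ]
[0.0006, 0.001, -0.0006, 3.9, 22.2, -0.4]
[0.0006, 0.001, -0.0006, 3.9, 22.2, -0.4]
[0.0006, 0.001, -0.0006, 3.9, 22.2, -0.5]
[0.0006, 0.001, -0.0006, 3.9, 22.3, -0.5]
[0.0006, 0.001, -0.0006, 3.9, 22.3, -0.5]
[0.0006, 0.001, -0.0006, 3.8, 22.3, -0.5]
[0.0006, 0.001, -0.0006, 3.8, 22.3, -0.5]
[0.0006, 0.001, -0.0006, 3.8, 22.3, -0.5]
[0.0006, 0.001, -0.0006, 3.8, 22.3, -0.5]
[0.0006, 0.001, -0.0006, 3.8, 22.3, -0.5]
[0.0006, 0.001, -0.0006, 3.8, 22.3, -0.5]
[0.0006, 0.001, -0.0006, 3.8, 22.3, -0.5]
```

View pics/s3c.png

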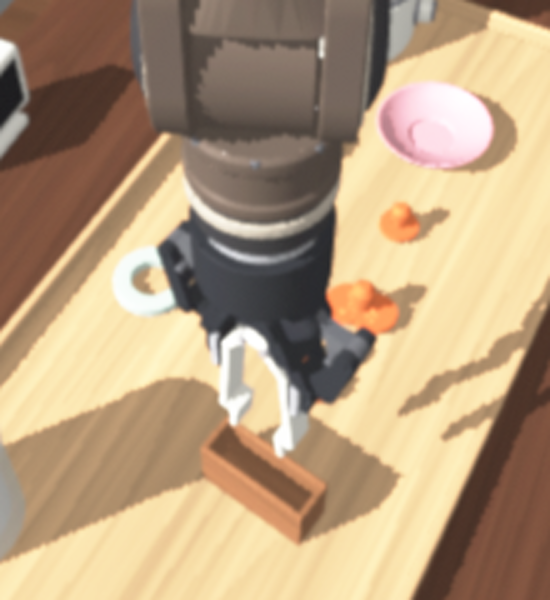

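The tongs hang clear above the empty stand. Next I'll carry them over to the small pacifier.

Call:
{"fn": "drive_tool", "kwargs": {"rows": [[0.003,0.006,0,2,12,0,51.5],[0.003,0.005,0,4,22,0,51.5],[0,0,0,4,22,0,51.5],[0,0,0,4,24,0,51.5],[0,0,0,4,24,0,51.5],[0,0,0,4,24,0,51.5],[0,0,0,4,24,0,51.5],[0,0,0,4,24,0,51.5],[0,0,0,4,24,0,51.5],[0,0,0,4,24,0,51.5],[0,0,0,4,22,0,51.5],[0,0,0,2,10,0,51.5]]}}

```text
time_s: 8.32
tcp_pos: [0.5303, -0.0735, 0.1925]
eef_rot: [3.139, -0.002, -0.202]
force: [-0.1, -0.7, -0.5]
grip_width: 0.604
```

```bash
cat > look.py <<'E'
from h import *
import sys
np.set_printoptions(precision=4,suppress=True)
p=optics.grab_frame("wrist");save(p,sys.argv[1]);s=robot.read_state();print(s["time_s"],s["tcp_pos"],s["eef_rot"],s["force"],s["grip_width"])
for q,z in(("pac_small",.008),("tongs_tip",s["tcp_pos"][2]-.081),("tongs",s["tcp_pos"][2]+.04),("dish",.008)):
    for m in nets.mark_of(p,q)[:2]:print(q,np.round(m["xy"],1),round(m["conf"],2),onz(p,m["xy"],z))
t=np.array(s["tcp_pos"]);T=R.from_euler('xyz',s["eef_rot"]);tip=t+T.apply([0,0,.081]);print("tip nominal",tip,proj(p,tip),"teat",proj(p,[.536,-.0715,.035]))
E
python3 look.py w3
```

```text
8.3667 [ 0.5303 -0.0743  0.1925] [ 3.1382 -0.0024 -0.2036] [ 0.0292 -1.1996 -0.3756] 0.6038959215203138
pac_small [282.5 184.7] 0.56 [ 0.5345 -0.0742  0.008 ]
tongs [280.3 355.7] 0.92 [ 0.5317 -0.0713  0.2325]
dish [316.8 300.8] 0.94 [ 0.5439 -0.187   0.008 ]
tip nominal [ 0.5305 -0.0746  0.1115] [277.9917 224.2362] teat [284.2098 188.274 ]
```

View pics/w3.png

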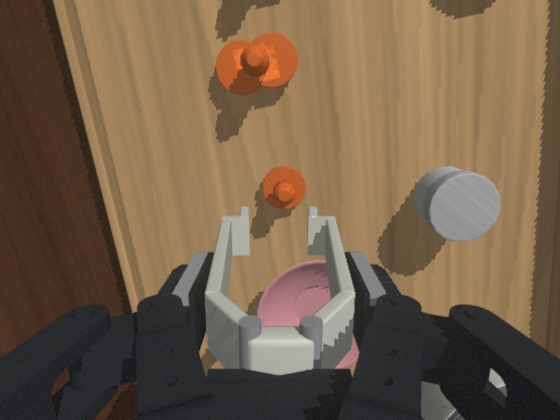

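The jaw ends straddle column ~279 around row 215. The small pacifier's shield is at (284,188) and its teat at (285,191). I'll refine its position.

```bash
python3 - <<'E'
from h import *
np.set_printoptions(precision=4,suppress=True)
p=optics.grab_frame("wrist")
g=p["color"].astype(int);m=((g[...,0]-g[...,2]>110)&(g[...,0]>150)).astype('uint8');m[:155]=0;m[220:]=0;m[:,:255]=0;m[:,315:]=0
n,l,st,ce=cv2.connectedComponentsWithStats(m)
for i in range(1,n):
    if st[i,4]>100:print(st[i],ce[i],"shield",onz(p,st[i,:2]+st[i,2:4]/2-.5,.0175))
print("teat tip",onz(p,(285.5,193),.041))
print(np.array([onz(p,u,.11) for u in((245,208),(313,208))]))
s=robot.read_state();print(s["tcp_pos"])
for t in((.535,-.0735,.125),):plan(t,-.205,4)
E
```

```text
[ 263  170   43   43 1171] [285.3715 188.7506] shield [ 0.5354 -0.074   0.0175]
teat tip [ 0.5369 -0.0704  0.041 ]
[[ 0.5143 -0.0584  0.11  ]
 [ 0.5525 -0.0661  0.11  ]]
[ 0.5309 -0.0699  0.1924]
[0.0004, -0.0005, 0.0015, 1.1, 0.7, 16.9]
[0.0004, -0.0005, 0.0015, 1.2, 0.7, 16.9]
[0.0004, -0.0005, 0.0015, 1.2, 0.7, 16.9]
[0.0004, -0.0005, 0.0015, 1.2, 0.7, 16.9]
```

Call:
{"fn": "drive_tool", "kwargs": {"rows": [[0,-0.002,0.003,2,2,12,51.5],[0,0,0,1,1,16,51.5],[0,0,0,0,0,16,51.5],[0,0,0,0,0,10,51.5],[0,0,0,0,0,0,51.5],[0,0,0,0,0,0,51.5]]}}

```text
time_s: 9.12
tcp_pos: [0.5341, -0.0689, 0.1336]
eef_rot: [3.141, 0.0, -0.194]
force: [0.4, 0.9, -0.2]
grip_width: 0.601
```

```bash
python3 look.py w4; python3 -c "
import cv2
c=cv2.imread('pics/w4.png')[100:300,150:410];cv2.imwrite('pics/w4c.png',cv2.resize(c,(780,600),interpolation=2))"
```

```text
9.1667 [ 0.5341 -0.069   0.1336] [ 3.1406  0.0006 -0.1945] [-0.5232  0.6002 -1.0206] 0.603097879791443
pac_small [283.6 210.4] 0.73 [ 0.537  -0.0749  0.008 ]
tongs_tip [473.7 224.4] 0.47 [ 0.6445 -0.0915  0.0526]
tongs [280.1 357.7] 0.96 [ 0.5355 -0.0674  0.1736]
tip nominal [ 0.534  -0.069   0.0526] [277.4385 222.895 ] teat [281.4837 217.3601]
```

View pics/w4c.png

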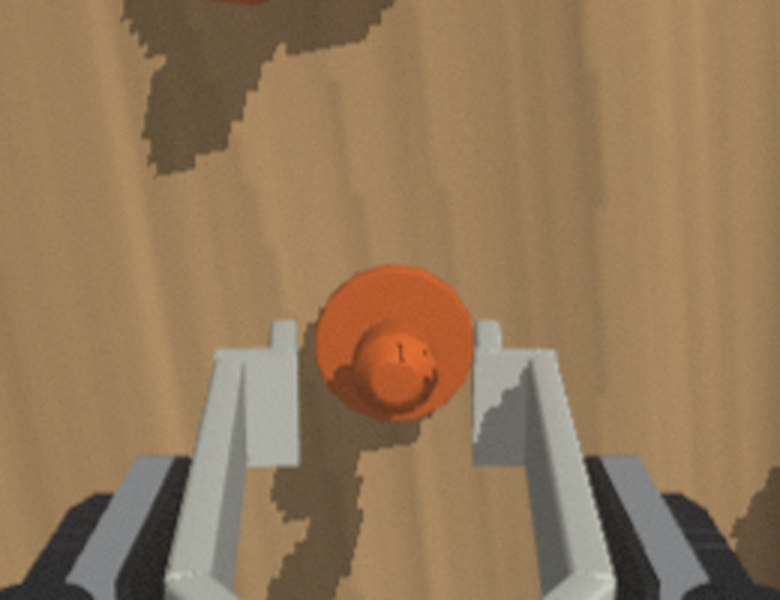

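The teat is at crop (397,362), full frame (282,221), and the jaws' middle is at column ~278, so I need a few mm along tool x.

```bash
python3 - <<'E'
from h import *
np.set_printoptions(precision=4,suppress=True)
p=optics.grab_frame("wrist");s=robot.read_state();T=R.from_euler('xyz',s["eef_rot"]);t=s["tcp_pos"]
L=lambda X:T.inv().apply(np.array(X)-t)*1000
print(t,"fx",p["fx"])
for n,uv,z in(("teat",(282.3,220.7),.037),("shield",(281.7,214),.0175),("jawL",(249.3,207),.05),("jawR",(307.7,207),.05)):
    X=onz(p,uv,z);print(n,X,"tool mm",L(X))
E
```

```text
[ 0.535  -0.0696  0.1352] fx 374.1829051639761
teat [ 0.5373 -0.0742  0.037 ] tool mm [ 2.845   4.0169 98.251 ]
shield [ 0.5368 -0.0756  0.0175] tool mm [  2.6229   5.3882 117.7517]
jawL [ 0.5207 -0.0584  0.05  ] tool mm [-16.4359  -8.3352  85.1879]
jawR [ 0.5539 -0.0649  0.05  ] tool mm [17.3934 -8.3677 85.2784]
```

Call:
{"fn": "drive_tool", "kwargs": {"rows": [[0,0,0.006,2,2,0,51.5],[0,0,0,0,1,6,51.5],[0,0,0,0,0,9,51.5],[0,0,0,0,0,6,51.5],[0,0,0,0,0,0,51.5]]}}

```text
time_s: 9.83
tcp_pos: [0.5377, -0.0739, 0.114]
eef_rot: [3.141, -0.006, -0.203]
force: [-0.4, 0.0, -0.8]
grip_width: 0.601
```

```bash
python3 look.py w5; python3 -c "
import cv2
c=cv2.imread('pics/w5.png')[130:310,170:390];cv2.imwrite('pics/w5c.png',cv2.resize(c,(660,540),interpolation=2))"
```

```text
9.8833 [ 0.5377 -0.0738  0.1144] [ 3.1409 -0.0064 -0.2027] [-0.063  -0.0012 -0.3052] 0.6027473034877541
pac_small [274.4 211. ] 0.66 [ 0.5363 -0.0737  0.008 ]
tongs [278.5 358.1] 0.95 [ 0.5384 -0.0721  0.1544]
tip nominal [ 0.5382 -0.074   0.0334] [277.6316 223.0241] teat [272.8768 220.54  ]
```

View pics/w5c.png

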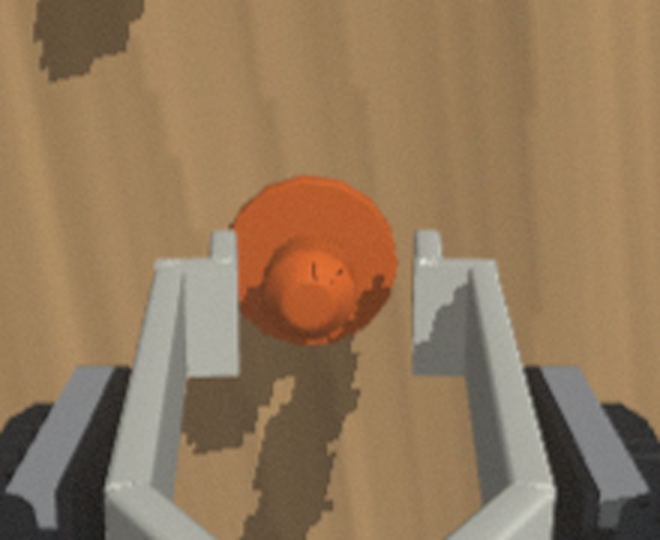

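The teat is at crop column 312 and the jaws' middle at 326, so I moved about 2.5–3 mm too far in x. I'll back off, then close.

Call:
{"fn": "drive_tool", "kwargs": {"rows": [[0,-0.004,0.003,-2.5,0,2,51.5],[0,0,0,0,0,0,51.5],[0,0,0,0,0,0,51.5]]}}

```text
time_s: 10.33
tcp_pos: [0.5364, -0.0733, 0.1144]
eef_rot: [3.141, -0.006, -0.206]
force: [-0.3, 0.4, -1.1]
grip_width: 0.606
```

```bash
python3 - <<'E'
from h import *
np.set_printoptions(precision=4,suppress=True)
p=optics.grab_frame("wrist");s=robot.read_state();T=R.from_euler('xyz',s["eef_rot"]);t=s["tcp_pos"];print(t,s["eef_rot"])
g=p["color"].astype(int);m=((g[...,0]-g[...,2]>110)&(g[...,0]>130)).astype('uint8');m[:170]=0;m[260:]=0;m[:,:240]=0;m[:,320:]=0
ys,xs=np.nonzero(m);print(xs.min(),xs.max(),ys.min(),ys.max())
X=onz(p,((xs.min()+xs.max())/2,(ys.min()+ys.max())/2),.0175);print("shield",X,T.inv().apply(X-t)*1000)
E
```

```text
[ 0.5363 -0.0733  0.1144] [ 3.1411 -0.0054 -0.2056]
250 304 189 244
shield [ 0.5363 -0.0743  0.0175] [-0.3186  0.9266 96.8534]
```

The pacifier is within 1 mm of the jaws' middle, so I'll close.

Call:
{"fn": "drive_tool", "kwargs": {"rows": [[0,0,0,0,0,0,49],[0,0,0,0,0,0,47],[0,0,0,0,0,0,45],[0,0,0,0,0,0,42],[0,0,0,0,0,0,38],[0,0,0,0,0,0,38],[0,0,0,0,0,0,38]], "force": 27}}

```text
time_s: 10.97
tcp_pos: [0.5364, -0.0732, 0.1146]
eef_rot: [3.141, -0.006, -0.206]
force: [-0.1, -0.1, -0.3]
grip_width: 0.514
```

```bash
python3 look.py w6; python3 -c "
import cv2
c=cv2.imread('pics/w6.png')[130:310,170:390];cv2.imwrite('pics/w6c.png',cv2.resize(c,(660,540),interpolation=2))"
```

```text
11.0167 [ 0.5364 -0.0732  0.1146] [ 3.1413 -0.0058 -0.2055] [-0.3789 -0.0576 -1.587 ] 0.5165392607293909
pac_small [276.2 214.7] 0.98 [ 0.5355 -0.0758  0.008 ]
tongs [278.6 355.2] 0.74 [ 0.5373 -0.0709  0.1546]
tip nominal [ 0.5369 -0.0733  0.0336] [277.584  222.8661] teat [275.4283 220.8915]
```

View pics/w6c.png

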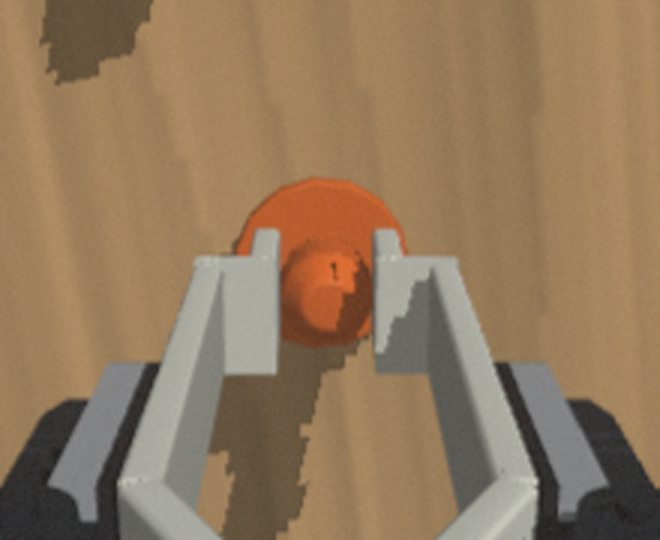

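The jaws are on the teat, with it filling the gap at crop columns 280–373. The opening of 44 mm agrees with the expected 45. I'll lift gently.

Call:
{"fn": "drive_tool", "kwargs": {"rows": [[0,0,0,0,0,-4,38],[0,0,0,0,0,-8,38],[0,0,0,0,0,-12,38],[0,0,0,0,0,-14,38],[0,0,0,0,0,-14,38],[0,0,0,0,0,-14,38],[0,0,0,0,0,-14,38],[0,0,0,0,0,-12,38],[0,0,0,0,0,-10,38],[0,0,0,0,0,-6,38],[0,0,0,0,0,0,38]]}}

```text
time_s: 12.13
tcp_pos: [0.5353, -0.073, 0.2334]
eef_rot: [3.141, -0.008, -0.206]
force: [0.3, 0.5, -0.2]
grip_width: 0.513
```

```bash
python3 look.py w7; python3 - <<'E'
from h import *
a=cv2.imread("pics/w7.png")[130:310,170:390]
p=optics.grab_frame("side");save(p,"s7");b=cv2.imread("pics/s7.png")[60:300,240:460]
cv2.imwrite("pics/c7.png",np.hstack([cv2.resize(a,(360,480)),cv2.resize(b,(440,480),interpolation=2)]))
plan([.541,-.190,.225],-.2055,10)
E
```

```text
12.1833 [ 0.5353 -0.073   0.2328] [ 3.1413 -0.0073 -0.2056] [-0.5567  0.4761 -0.8247] 0.515444655463077
pac_small [278.  214.6] 0.55 [ 0.5293 -0.1102  0.008 ]
tongs [279.7 356.9] 0.62 [ 0.5362 -0.0717  0.2728]
tongs [278.4 216.3] 0.38 [ 0.5437 -0.0339  0.2728]
dish [307.8 284.4] 0.87 [ 0.5441 -0.1896  0.008 ]
tip nominal [ 0.5358 -0.0732  0.1518] [277.4087 222.5311] teat [276.6384 180.2853]
[0.0001, -0.0003, -0.0, 3.0, 11.3, 0.6]
[0.0001, -0.0003, -0.0, 3.0, 11.3, 0.6]
[0.0001, -0.0003, -0.0, 3.0, 11.3, 0.6]
[0.0001, -0.0003, -0.0, 3.0, 11.3, 0.6]
[0.0001, -0.0003, -0.0, 3.0, 11.3, 0.6]
[0.0001, -0.0003, -0.0, 3.0, 11.3, 0.6]
[0.0001, -0.0003, -0.0, 3.0, 11.3, 0.6]
[0.0001, -0.0003, -0.0, 3.0, 11.3, 0.6]
[0.0001, -0.0003, -0.0, 3.0, 11.3, 0.6]
[0.0001, -0.0003, -0.0, 3.0, 11.3, 0.6]
```

View pics/c7.png

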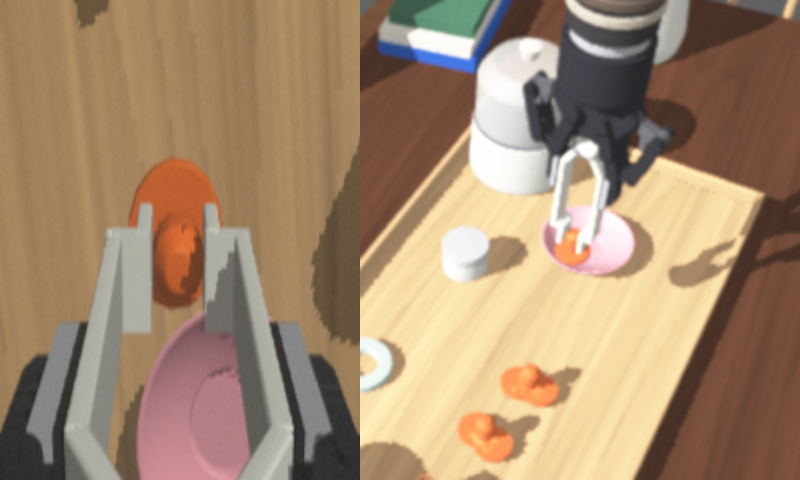

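The pacifier hangs in the jaws. I'll carry it over the dish.

Call:
{"fn": "drive_tool", "kwargs": {"rows": [[0,0,0,2,5,0,38],[0,0,0,3,10,0,38],[0,0,0,3,13,0,38],[0,0,0,4,14,0,38],[0,0,0,4,14,0,38],[0,0,0,4,14,0,38],[0,0,0,4,14,0,38],[0,0,0,3,12,0,38],[0,0,0,2,8,0,38],[0,0,0,1,4,0,38],[0,0,0,0,0,0,38],[0,0,0,0,0,0,38]]}}

```text
time_s: 13.43
tcp_pos: [0.5404, -0.1963, 0.2259]
eef_rot: [3.14, 0.004, -0.207]
force: [0.2, 0.2, -0.3]
grip_width: 0.513
```

```bash
python3 look.py w8; python3 - <<'E'
from h import *
np.set_printoptions(precision=4,suppress=True)
P={n:optics.grab_frame(n) for n in("side","top")}
for n,p in P.items():
    save(p,n+"8")
    for q in("dish","pac_small"):
        for m in nets.mark_of(p,q)[:2]:print(n,q,np.round(m["xy"],1),round(m["conf"],2),onz(p,m["xy"],.008 if q=="dish" else .12))
    g=p["color"].astype(int);m=((g[...,0]>200)&(g[...,2]>130)&(g[...,0]-g[...,1]>40)).astype('uint8')
    k,l,st,ce=cv2.connectedComponentsWithStats(m);i=1+st[1:,4].argmax();b=st[i]
    c=b[:2]+(b[2:4]-1)/2;print(n,"pink",b,onz(p,c,.03))
s=robot.read_state();print(s["tcp_pos"])
a=cv2.imread("pics/w8.png");b=cv2.imread("pics/side8.png")[60:300,240:460]
cv2.imwrite("pics/c8.png",np.hstack([cv2.resize(a[130:420,170:390],(360,480)),cv2.resize(b,(440,480),interpolation=2)]))
E
```

```text
13.4833 [ 0.5404 -0.1962  0.226 ] [ 3.1399  0.004  -0.2064] [ 0.6748  0.3412 -0.4508] 0.5146584061145874
pac_small [278.  212.7] 0.7 [ 0.5325 -0.2292  0.008 ]
tongs_tip [279. 356.] 0.27 [ 0.5227 -0.2835  0.145 ]
tongs [277.1 355.4] 0.87 [ 0.5413 -0.194   0.266 ]
dish [282.7 168.1] 0.72 [ 0.5455 -0.1883  0.008 ]
dish [401.8  49.7] 0.52 [ 0.6648 -0.1095  0.008 ]
tip nominal [ 0.54   -0.1962  0.145 ] [277.5842 222.6436] teat [240.5019  29.6205]
side dish [354.3 187.4] 0.57 [ 0.5377 -0.1885  0.008 ]
side pac_small [360.6 152.9] 0.58 [ 0.5392 -0.1896  0.12  ]
side pink [331 164  47  35 619] [ 0.5412 -0.1875  0.03  ]
top dish [362.3 261.8] 0.97 [ 0.5405 -0.1923  0.008 ]
top dish [400.6 208.1] 0.67 [ 0.6763 -0.2989  0.008 ]
top pac_small [370.8 257.5] 0.45 [ 0.5394 -0.1937  0.12  ]
top pac_small [256.3 200.8] 0.35 [0.6806 0.0681 0.12  ]
top pink [340 238  37  45 865] [ 0.5432 -0.1783  0.03  ]
[ 0.5405 -0.1959  0.2261]
```

View pics/c8.png

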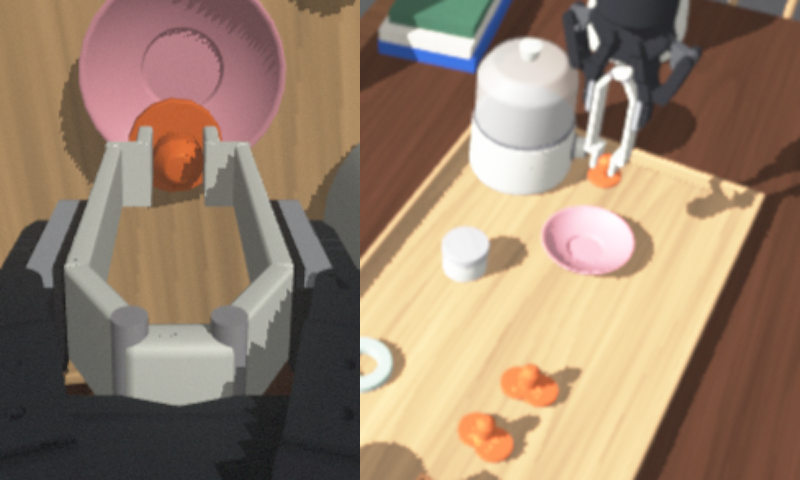

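It is still held, about 6 mm past the dish's middle in y, with 8–9 cm of clearance above the rim. I'll make a small correction.

Call:
{"fn": "drive_tool", "kwargs": {"rows": [[0,0,0,-1,-3,0,38],[0,0,0,0,-3,0,38],[0,0,0,0,0,0,38],[0,0,0,0,0,0,38],[0,0,0,0,0,0,38],[0,0,0,0,0,0,38]]}}

```text
time_s: 14.48
tcp_pos: [0.5408, -0.1888, 0.2262]
eef_rot: [3.14, 0.004, -0.205]
force: [-0.6, -0.8, -1.0]
grip_width: 0.513
```

```bash
python3 look.py w9; python3 - <<'E'
from h import *
np.set_printoptions(precision=4,suppress=True)
P={n:optics.grab_frame(n) for n in("side","top")}
for n,p in P.items():
    for m in nets.mark_of(p,"pac_small")[:1]:print(n,np.round(m["xy"],1),round(m["conf"],2),onz(p,m["xy"],.12))
for i in range(4): optics.grab_frame("side")
s=robot.read_state();print(s["time_s"],s["tcp_pos"],s["qvel"],s["grip_width"])
E
```

```text
14.5333 [ 0.5408 -0.1888  0.2262] [ 3.1399  0.0036 -0.2053] [-0.1898  0.6476 -1.264 ] 0.5153579433399954
pac_small [277.9 214.5] 0.71 [ 0.5327 -0.2236  0.008 ]
tongs_tip [278.5 213.8] 0.46 [ 0.5421 -0.1837  0.1452]
tongs [279.  356.5] 0.89 [ 0.5421 -0.1869  0.2662]
dish [281.2 174.7] 0.66 [ 0.5434 -0.1866  0.008 ]
tip nominal [ 0.5405 -0.1889  0.1452] [277.6048 222.8542] teat [242.2695  40.0168]
side [361.3 153.6] 0.65 [ 0.5371 -0.1881  0.12  ]
top [369.1 258.9] 0.46 [ 0.5363 -0.1896  0.12  ]
15.1333 [ 0.5408 -0.1888  0.2262] [-0.0003  0.0001  0.0007  0.0012  0.0006 -0.0005] 0.5110591336054429
```

```bash
python3 -c "
from cell import robot
print(robot.close_job())"
```

```text
the job is handed in; nothing more can be done
None
```

I took the tongs out of the stand and closed their jaws on the teat of the smallest pacifier. It was the one next to the dish. I lifted it straight up and handed the job in at about 15 s with it hanging still in the tongs over the dish.

**Position:** in the last readings the TCP was at (0.541, −0.189, 0.226), against a dish centre of about (0.541, −0.1895) averaged over several views. The last look put the pacifier within about 5 mm of the dish's middle. By my reckoning its underside is about 12 cm up, roughly 8.5 cm above the rim. That height comes from how far the tool rose; I did not measure it directly.

**Hold:** the opening stayed steady at about 44 mm (45 expected), joint speeds were near zero, and there was no unusual force. The fingers stayed on the tongs' arms, well above the pacifier.

**Rest of the tray:** the dish and the two big pacifiers stand where they were in the last picture I viewed. I did not re-measure the other things on the tray.

**Disagreements:** single estimates of the dish centre scattered by up to about 1 cm.

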